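# Spot-check the breakfast cheese under the probe stand

### The arm

A 6-joint arm with a two-finger parallel gripper is mounted at the origin on the work surface. World frame = base frame: x ahead of the robot, y to its left, z up, the work surface at z = 0. Lengths are in m, angles in rad, forces in N, time in s.
With the tool pointing down it reaches from about 0.225 to 0.875 m from the base axis. Payload 3.4 kg.
Tool frame: the origin (TCP) lies at the very end of the fingers, on their centre line; the grasp point (between the pads) lies 19 mm behind it (manip.tcp_to_grasp is the distance from the TCP to the grasp point, in m); z points along the fingers, y is the line along which they close (so a half turn about z gives the same grasp; the last joint's range is limited). The gripper opens to 85 mm and grips with 20 to 120 N. Pads are 22 mm wide; open, the fingers measure 114 mm over their backs; the gripper's body (76 mm by 85 mm) begins 54 mm behind the grasp point. The pads swing forward as they close: fully open they stand 13 mm farther back than shut.
Start: joints at [-1.427, 0.276, 1.505, -0, 1.361, -0.121], TCP at [0.15, -0.555, 0.231] pointing down, gripper open.
Joint ranges: [-2.89, 2.89], [-0.75, 2.08], [0.22, 2.7], [-1.18, 4.32], [0.11, 2.71], [-2.7, 2.7]. Speed limits (rad/s): [2.57, 2.57, 3.14, 3.14, 3.14, 3.14].

### API

Orientations are given as a unit quaternion [w, x, y, z].
In Python, from rig import status, get_image, job, manip gives the robot as it stands.
- The arm moves only by the tool apply_moves, never from a script. Its arguments are lists of equal length, an entry for each row: "xyz": the shift along the tool's x, y, z each as a share of 0.3 m, from -1 to 1, a list of three; "rot": the turn, a rotation vector about the tool's x, y, z each as a share of 60 degrees, from -1 to 1, a list of three; "hand": the opening, from -1 (shut) to 1 (fully open). A call has 1 to 8 rows; each row shifts and turns the commanded pose from where the row before left it, along the tool's axes as they then stand; what a row does not reach is not made up. A row lasts 1/8 s, in which the tool goes at most 62.5 mm and 10.7 degrees, less where a joint would pass 70% of its speed; a pose out of reach is approached as far as the arm can. A call with a number of a shift or a turn outside -1 to 1 is refused whole. A call with a gripper value outside its range is refused whole. The fingers move at their own pace and stop on an object; "force" is the grip in N (left out, the last holds). Time passes only in rows, so rows that do not move let the fingers close. It gives the time, the measured TCP pose, the force, the opening and the grip force at its end, in the units of the state.
- status.get_state(): the state, without advancing time (a new reading comes with each control period).
- get_image(name): name is "side" or "top" or "wrist"; returns a dict with "pixels" (420x560x3 uint8, red, green, blue), "fovy" (degrees; the focal length in pixels is half the picture's height over the tangent of half this angle, whatever the lens; pixels are square), "cx", "cy" (the principal point, pixels), "dist" ([k1, k2, p1, p2, k3] as OpenCV has them; the pictures are not rectified), "origin" and "orientation" of the camera in the world; the wrist camera has in their place "tool_from_camera" (4x4, takes a point from camera to tool coordinates, whose origin is the TCP and whose axes are the flange's). Camera axes: x right, y down, z forward; pixel columns grow to the right and rows downward; lengths in m; the calibration is good to about 2 mm. A picture is of the moment at which its call begins: read the wrist's pose just before it. There is no depth.
- job.sign_off(): hands the job in; it is judged then, once.
The state is a dict: "clock": time; "qpos": joint angles; "qd": joint speeds; "effort": joint torques, N m; "position": TCP position; "ee_rot": TCP orientation; "contact_force": force on the tool from outside, world axes, zero at the start; "moment": the same for the moment, N m; "width": finger opening in m; "gripper_force": force on a finger pad.
Only numpy, scipy, OpenCV 4.12 (cv2) and the standard library are available. Lean on these libraries where they do the work, as an engineer would, in place of code of your own. Each camera call takes 0.05 s, during which the arm holds its last target. There are 200 camera calls.

### The job

Check the cheese for the buffet: push the probe stand's red slide selector level with the green marker, then slide the cheese board along the counter until the white dot on the cheese is right below the probe's foot, and let go of it. Press the yellow knob down until the foot rests on the white dot, keep it there for about half a second and let it spring back up; then slide the board onto the middle of the blue mat. Keep the board flat on the counter all the time, and leave the other breakfast things where they are.

Things in the scene. Friction and masses are not known exactly. Their poses are not given: they have to be found in the camera images.
- stand: Probe stand, fixed: foot plate, aluminium column (both at x = 50 to 150 mm, |y| < 50 mm) and a white arm (z = 130 to 160 mm) holding the probe. Origin: on the counter exactly below the probe's foot; x points to the column, y to the white selector box (x = 45 to 111 mm, y = 53 to 203 mm, 50 mm high), z up. Below z = 120 mm only the probe is at x < 45 mm.
- foot (a point): Centre of the underside of the probe's metal foot (8 mm across), pointing straight down, 80 mm above the counter when the probe is up.
- knob (a point): Centre of the flat top of the probe's yellow round knob (40 mm across), 225 mm above the counter when up; the highest point of the stand. Push it straight down.
- probe (a joint): How far the probe is pushed down, m: 0 up, 0.030 bottom stop; a spring (2 N at the top, about 6 N at 21 mm) lifts it again. The foot meets the cheese at 0.021.
- selector (a joint): Slide selector on top of the selector box, m: 0 at the end nearest the column, grows along the stand's +y, 0.075 at the other end. Stays where it is left; 1.5 N moves it.
- selector_top (a point): Centre of the top of the selector's red grip, 104 mm above the counter; the grip is 28 mm along the stand's x, 20 mm along y, 40 mm tall, above a metal track. Grip it across x: the column is close on its -y side.
- marker: Small green marker strip (16 x 5 x 6 mm) on top of the selector box, on the robot's side of the track. Origin: centre of its underside; axes parallel to the stand's. The selector is set when the middle of its grip is level with it along the stand's y.
- board: Loose beech cheese board lying flat: plate 140 (x) x 120 (y) x 14 mm, a 45 mm wide tongue at its -x end (to x = -145 mm), and a round red cheese fixed on it (84 mm across, 45 mm high, centre at x = 16 mm). About 0.4 kg. Origin: centre of the plate's underside; x points from the handle to the cheese.
- grip (a point): Middle of the board's dark upright handle on the tongue, 36 mm above the counter, 110 mm from the board's origin along its -x; the handle is a flat fin 44 mm long (board x), 18 mm thick (board y), from 14 to 54 mm above the counter.
- dot (a point): Centre of the white dot (20 mm across) on top of the cheese, 59 mm above the counter, at x = 40 mm, y = -12 mm in the board's frame.
- mat: Thin flat blue mat with two yellow stripes, 220 (x) x 200 (y) mm, 1 mm, no obstacle to sliding. Origin: its centre.
- jam: Bystander, leave alone: jam jar, 60 mm wide, 80 mm tall. Origin: centre of its underside.
- salt: Bystander, leave alone: white salt shaker, 38 mm wide, 75 mm tall. Origin: centre of its underside.
- mug: Bystander, leave alone: white mug, 80 mm wide, 85 mm tall. Origin: centre of its underside.
- bowl: Bystander, leave alone: blue bowl, 130 mm wide, 55 mm tall. Origin: centre of its underside.
- butter: Bystander, leave alone: butter on a white dish, 130 x 85 x 36 mm. Origin: centre of its underside.
- egg_cup: Bystander, leave alone: egg in a white egg cup, 48 mm wide, 64 mm tall. Origin: centre of its underside.
- spoon: Bystander, leave alone: steel spoon lying flat, 170 mm long. Origin: centre of its underside.
- roll: Bystander, leave alone: bread roll, 110 x 60 x 42 mm. Origin: centre of its underside.

How it is judged:
By the outcome, as a careful person would: the job done as asked, in the order asked, and still so for the second after the job is handed in, with the robot touching nothing.
It also fails if it takes over 72 s, if anything falls off the work surface, if the arm or the gripper's body presses on something with over 40 N, if the wrist force passes 120 N, or if a joint passes its speed limit or range.

## Working session

There is one attempt and no reset: what is moved stays moved. The work goes in short steps, Python scripts to look and compute and a tool call to move; the robot and the scene stay as the last step left them, time stands still between calls to the robot, and variables do not carry over. Pictures are saved under pics/ and viewed, at most 10 in all, crops included, and the job is handed in when it is done.

Besides the shell and the picture viewer there is one more tool, called after "Call:" in YAML: its name, and indented under it one key for each argument. apply_moves: Moves the arm, as the interface text tells. Its arguments: {"type":"object","properties":{"xyz":{"type":"array","items":{"type":"array","items":{"type":"number","minimum":-1,"maximum":1}}},"rot":{"type":"array","items":{"type":"array","items":{"type":"number","minimum":-1,"maximum":1}}},"hand":{"type":"array","items":{"type":"number"}},"force":{"type":"number"}},"required":["xyz","rot","hand"]}

```bash
ls; mkdir -p pics
python3 - <<'E'
from rig import status,get_image,manip
import cv2,numpy as np
print(status.get_state())
for n in("top","side"):
    d=get_image(n);cv2.imwrite(f"pics/{n}1.png",d["pixels"][:,:,::-1]);np.save(f"pics/{n}1.npy",d,allow_pickle=True)
    print(n,{k:v for k,v in d.items() if k!="pixels"})
E
```

```text
pics
{'clock': 0.0, 'qpos': array([-1.42700470e+00,  2.76592548e-01,  1.50612596e+00,  3.22818249e-05,
        1.36069243e+00, -1.21008460e-01]), 'qd': array([ 4.94296557e-04,  7.34789771e-04,  3.86925488e-05,  8.98612690e-04,
        5.97953578e-04, -1.33299230e-03]), 'effort': array([ 1.19675416e-03, -4.16770864e+01, -2.45806879e+01, -2.75574548e-04,
        1.08963999e-02, -9.59685664e-09]), 'position': array([ 0.15041295, -0.55443835,  0.23044396]), 'ee_rot': array([-9.09262312e-04,  9.91247947e-01,  1.32010154e-01,  5.42553289e-06]), 'contact_force': array([0.22931402, 0.35365469, 0.21481173]), 'moment': array([ 0.01012881, -0.01229456, -0.00302711]), 'gripper_force': 0.0, 'width': 0.08505835527583626}
top {'fovy': 51.806769318065626, 'cx': 280.82148084318607, 'cy': 205.2272694947341, 'dist': array([-0.071848,  0.      ,  0.      ,  0.      ,  0.      ]), 'origin': array([ 0.31760494, -0.03527357,  1.38783116]), 'orientation': array([ 0.04883671, -0.69724362,  0.71416696, -0.03783993])}
side {'fovy': 42.84301640127564, 'cx': 281.5892206305613, 'cy': 205.7876609873056, 'dist': array([-0.16846921,  0.        ,  0.        ,  0.        ,  0.        ]), 'origin': array([0.09202309, 0.79782031, 1.16401342]), 'orientation': array([ 0.07756236, -0.21581963,  0.91062965, -0.34374351])}
```

View pics/top1.png

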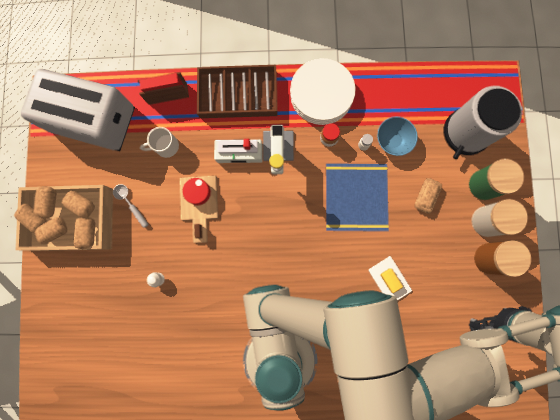

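View pics/side1.png

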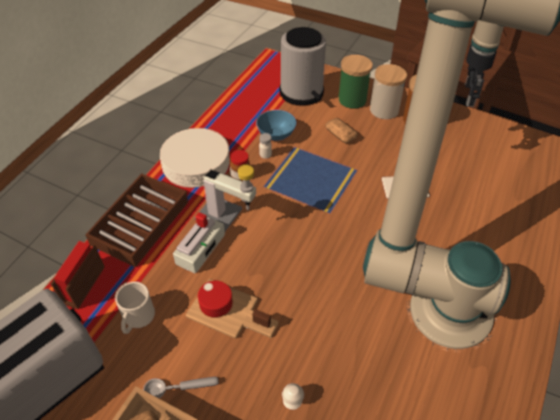

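The top view shows: the board with its cheese at about (196,190), dot (199,183), handle (198,232), knob (277,161), red grip (247,144), mat centre (357,197). In the side view, the cheese is at (215,298) and the knob at (246,173). I'll enlarge both for finer pixels.

```bash
cat > h.py <<'E'
import cv2,numpy as np
from scipy.spatial.transform import Rotation as R
def rq(q): return R.from_quat([q[1],q[2],q[3],q[0]])
def K(d):
    f=d["pixels"].shape[0]/2/np.tan(np.radians(d["fovy"])/2)
    return np.array([[f,0,d["cx"]],[0,f,d["cy"]],[0,0,1]])
def ray(d,uv):
    n=cv2.undistortPoints(np.array([[uv]],float),K(d),d["dist"])[0,0]
    return rq(d["orientation"]).apply([n[0],n[1],1])
def at(d,uv,z):
    r=ray(d,uv);o=d["origin"];return (o+r*(z-o[2])/r[2])
def proj(d,p):
    r=rq(d["orientation"]).inv();rv=r.as_rotvec();t=-r.apply(d["origin"])
    return cv2.projectPoints(np.array(p,float).reshape(-1,1,3),rv,t,K(d),d["dist"])[0][:,0]
def load(n): return np.load(f"pics/{n}.npy",allow_pickle=True).item()
E
python3 - <<'E'
import cv2
a=cv2.imread("pics/top1.png")
c=a[120:250,170:300];c=cv2.resize(c,(598,598),interpolation=cv2.INTER_CUBIC)
cv2.imwrite("pics/topc.png",c)
a=cv2.imread("pics/side1.png")
c=a[160:345,165:345];c=cv2.resize(c,None,fx=3.2,fy=3.2,interpolation=cv2.INTER_CUBIC)
cv2.imwrite("pics/sidec.png",c)
E
```

```text
(no output)
```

View pics/topc.png

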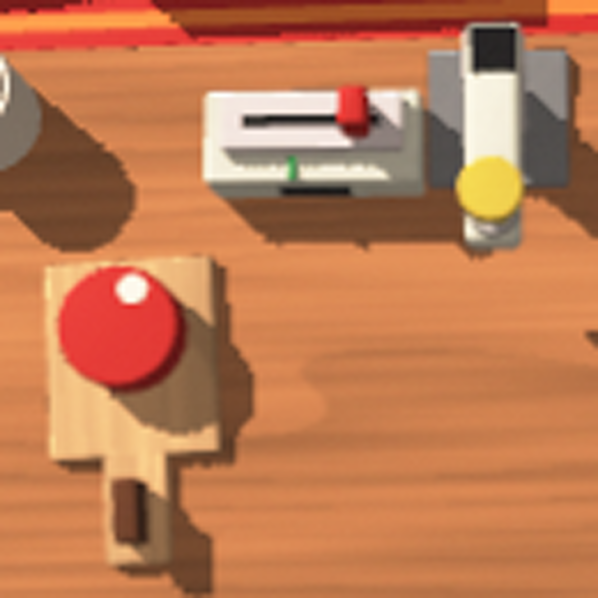

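View pics/sidec.png

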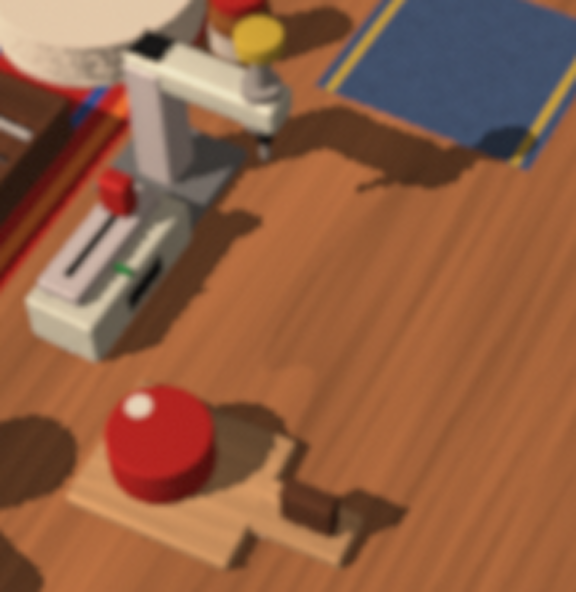

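The enlarged views agree on positions. Top crop: dot (131,289), knob (490,187), marker (293,168), grip top about (353,106), handle (128,511). Side crop: dot (138,406), knob (260,36), marker (123,269), foot (264,155). I'll fit poses from these.

```bash
cat > fit.py <<'E'
from h import *
from scipy.optimize import least_squares
T,S=load("top1"),load("side1")
tc=lambda x,y:(170+(x+.5)/4.6-.5,120+(y+.5)/4.6-.5)
sc=lambda x,y:(165+(x+.5)/3.2-.5,160+(y+.5)/3.2-.5)
def tri(a,b):
    A=[];B=[]
    for d,uv in((T,a),(S,b)):
        r=ray(d,uv);r/=np.linalg.norm(r);P=np.eye(3)-np.outer(r,r);A.append(P);B.append(P@d["origin"])
    return np.linalg.lstsq(np.vstack(A),np.hstack(B),rcond=None)[0]
def fit(obs,x0):
    def w(p,q):c,s=np.cos(p[2]),np.sin(p[2]);return [p[0]+c*q[0]-s*q[1],p[1]+s*q[0]+c*q[1],q[2]]
    f=lambda p:np.concatenate([proj(d,w(p,q))[0]-uv for d,q,uv in obs])
    r=least_squares(f,x0,loss="soft_l1");return r.x,r.fun.reshape(-1,2).round(1).tolist(),w
np.set_printoptions(precision=4,suppress=True)
print("knob",tri(tc(490,187),sc(260,36)),"dot",tri(tc(131,289),sc(138,406)),"marker",tri(tc(293,168),sc(123,269)))
print("grip z.104",at(T,tc(353,106),.104))
bo=[(T,(.04,-.012,.059),tc(131,289)),(S,(.04,-.012,.059),sc(138,406)),
 (T,(.07,.06,.014),tc(46,268)),(T,(.07,-.06,.014),tc(212,257)),(T,(-.07,-.06,.014),tc(218,450)),(T,(-.07,.06,.014),tc(50,461)),
 (T,(-.145,.0225,.014),tc(108,566)),(T,(-.145,-.0225,.014),tc(168,562)),
 (S,(-.145,.0225,.014),sc(336,562)),(S,(-.07,.06,.014),sc(226,562)),(S,(.07,.06,.014),sc(70,492))]
b,e,w=fit(bo,[.5,.2,0]);print("board",b,e);print("dot",w(b,(.04,-.012,.059)),"grip",w(b,(-.11,0,.036)))
st=[(T,(0,0,.225),tc(490,187)),(S,(0,0,.225),sc(260,36)),(S,(0,0,.08),sc(264,157)),
 (T,(.111,.203,.05),tc(205,92)),(T,(.045,.203,.05),tc(203,180)),(T,(.045,.053,.05),tc(424,190)),(T,(.111,.053,.05),tc(421,93)),
 (S,(.045,.203,.05),sc(97,335)),(S,(.111,.203,.05),sc(30,297))]
s,e,w=fit(st,[.5,0,0]);print("stand",s,e)
def inv(p,q):
    c,s_=np.cos(p[2]),np.sin(p[2]);d=np.array(q[:2])-p[:2];return c*d[0]+s_*d[1],-s_*d[0]+c*d[1]
for n,q in(("marker T",at(T,tc(293,168),.053)),("marker S",at(S,sc(123,269),.053)),("grip T",at(T,tc(353,106),.104)),("grip S",at(S,sc(116,182),.104))):print(n,q,"stand:",inv(s,q))
hsv=cv2.cvtColor(T["pixels"],cv2.COLOR_RGB2HSV)
for nm,lo,hi,r in(("mat",(100,70,40),(125,255,180),(310,150,400,245)),):
    m=cv2.inRange(hsv,lo,hi);k=np.zeros_like(m);k[r[1]:r[3],r[0]:r[2]]=1;m*=k
    ys,xs=np.nonzero(m);rect=cv2.minAreaRect(np.c_[xs,ys].astype(np.float32));print(nm,rect,at(T,rect[0],.001))
    bx=cv2.boxPoints(rect);print([at(T,p,.001)[:2] for p in bx])
E
python3 fit.py
```

```text
knob [ 0.5865 -0.0088  0.221 ] dot [0.561  0.2418 0.0581] marker [0.644  0.131  0.0512]
grip z.104 [0.6714 0.0838 0.104 ]
board [0.5203 0.2508 0.0294] [[0.4, -0.2], [0.8, -0.6], [-0.4, -1.0], [0.1, -0.7], [0.2, 0.3], [-0.3, -0.2], [-0.7, -0.2], [0.2, -0.1], [1.4, 0.0], [0.5, 0.7], [-1.2, 0.3]]
dot [np.float64(0.5606290526196812), np.float64(0.23998235809814053), 0.059] grip [np.float64(0.41034119136813746), np.float64(0.247569107101286), 0.036]
stand [ 0.5841 -0.0088 -0.0185] [[0.0, 0.7], [0.7, -0.9], [1.7, -0.3], [-0.1, 0.2], [-0.0, 1.2], [-0.9, -1.4], [-0.2, -0.6], [-0.7, -1.3], [-1.0, 0.7]]
marker T [0.6428 0.1305 0.053 ] stand: (np.float64(0.05614091072621604), np.float64(0.14030487603340977))
marker S [0.644  0.1322 0.053 ] stand: (np.float64(0.057309568337024136), np.float64(0.14204437292390126))
grip T [0.6714 0.0838 0.104 ] stand: (np.float64(0.08562232330727473), np.float64(0.09420032576111291))
grip S [0.6707 0.09   0.104 ] stand: (np.float64(0.08483474447690359), np.float64(0.10034753684847011))
mat ((363.0, 189.5), (79.0, 72.0), 90.0) [ 0.5336 -0.2834  0.001 ]
[array([ 0.6677, -0.1715]), array([ 0.6621, -0.4086]), array([ 0.4024, -0.3935]), array([ 0.4083, -0.162 ])]
```

```bash
cat > plan.py <<'E'
from h import *
from rig import status
def plan(p,yaw,n=None,vmax=.045,wmax=9.5):
    s=status.get_state();P=s["position"];q=rq(s["ee_rot"])
    t=R.from_matrix(np.array([[np.cos(yaw),np.sin(yaw),0],[np.sin(yaw),-np.cos(yaw),0],[0,0,-1]]))
    rv=(q.inv()*t).as_rotvec();d=np.array(p)-P
    n=n or max(1,int(np.ceil(max(np.linalg.norm(d)/vmax,np.degrees(np.linalg.norm(rv))/wmax))))
    X=[]
    for i in range(n):
        qi=q*R.from_rotvec(rv*i/n);X.append((qi.inv().apply(d/n)/.3).round(4).tolist())
    print("n",n,"d",d.round(4),"rot",(rv/n/np.radians(60)).round(4).tolist())
    for i in range(0,n,8):print(X[i:i+8])
E
python3 - <<'E'
from h import *
from rig import get_image
T=load("top1")
print([at(T,p,.001)[:2].round(4) for p in((327,164),(388,164),(388,230.5),(327,231),(357.5,197.3))])
d=get_image("wrist");print(d["tool_from_camera"],d["fovy"],d["dist"])
from plan import plan
plan((.15,-.5,.33),np.radians(15.2));plan((.60,.10,.33),np.radians(89))
E
```

```text
[array([ 0.6208, -0.1697]), array([ 0.616 , -0.3695]), array([ 0.3985, -0.3578]), array([ 0.4019, -0.1617]), array([ 0.5085, -0.2644])]
[[ 2.49421895e-04 -9.61812538e-01 -2.73708932e-01  6.96894448e-02]
 [ 9.99999958e-01  2.80048580e-04 -7.28231649e-05 -1.76758886e-04]
 [ 1.46694031e-04 -2.73708902e-01  9.61812568e-01 -1.42201155e-01]
 [ 0.00000000e+00  0.00000000e+00  0.00000000e+00  1.00000000e+00]] 64.37994351948561 [0.02521261 0.         0.         0.         0.        ]
n 3 d [-0.0004  0.0546  0.0994] rot [-0.0004, -0.0001, -0.0002]
[[0.0154, -0.0588, -0.1103], [0.0154, -0.0587, -0.1103], [0.0154, -0.0587, -0.1104]]
n 18 d [0.4496 0.6546 0.0994] rot [-0.0001, -0.0001, -0.0684]
[[0.1121, -0.0952, -0.0182], [0.1186, -0.087, -0.0183], [0.1245, -0.0783, -0.0183], [0.1298, -0.0692, -0.0183], [0.1344, -0.0597, -0.0183], [0.1383, -0.0499, -0.0183], [0.1415, -0.0399, -0.0183], [0.144, -0.0297, -0.0183]]
[[0.1458, -0.0193, -0.0183], [0.1468, -0.0088, -0.0183], [0.147, 0.0017, -0.0184], [0.1465, 0.0122, -0.0184], [0.1453, 0.0227, -0.0184], [0.1433, 0.033, -0.0184], [0.1406, 0.0432, -0.0184], [0.1371, 0.0531, -0.0184]]
[[0.133, 0.0628, -0.0184], [0.1281, 0.0721, -0.0184]]
```

Call:
apply_moves:
  xyz:
    - [0,0,-0.12]
    - [0,0,-0.12]
    - [0,0,-0.12]
    - [0.112,-0.095,0]
    - [0.119,-0.087,0]
    - [0.1245,-0.078,0]
    - [0.13,-0.069,0]
    - [0.134,-0.06,0]
  rot:
    - [0,0,0]
    - [0,0,0]
    - [0,0,0]
    - [0,0,-0.068]
    - [0,0,-0.068]
    - [0,0,-0.068]
    - [0,0,-0.068]
    - [0,0,-0.068]
  hand: [1,1,1,1,1,1,1,1]

```text
clock: 1.15
position: [0.2761, -0.3719, 0.3391]
ee_rot: [-0.0, 0.952, 0.306, 0.0]
contact_force: [0.2, -0.6, -0.0]
width: 0.0856
gripper_force: 0.0
```

Call:
apply_moves:
  xyz:
    - [0.138,-0.05,0]
    - [0.1415,-0.04,0]
    - [0.144,-0.03,0]
    - [0.146,-0.019,0]
    - [0.147,-0.009,0]
    - [0.147,0.002,0]
    - [0.1465,0.012,0]
    - [0.145,0.023,0]
  rot:
    - [0,0,-0.068]
    - [0,0,-0.068]
    - [0,0,-0.068]
    - [0,0,-0.068]
    - [0,0,-0.068]
    - [0,0,-0.068]
    - [0,0,-0.068]
    - [0,0,-0.068]
  hand: [1,1,1,1,1,1,1,1]

```text
clock: 2.15
position: [0.4767, -0.0817, 0.3391]
ee_rot: [0.0, 0.827, 0.562, -0.0]
contact_force: [0.5, -0.2, 0.2]
width: 0.0853
gripper_force: 0.0
```

```bash
python3 -c "
from plan import *
print(status.get_state()['position'],status.get_state()['clock'])
plan((.66,.12,.33),np.radians(89))"
```

```text
[ 0.47673261 -0.08171167  0.33910677] 2.15
n 7 d [ 0.1833  0.2017 -0.0091] rot [-0.0, 0.0, -0.0492]
[[0.1215, 0.0457, 0.0043], [0.119, 0.0519, 0.0043], [0.1161, 0.0579, 0.0043], [0.113, 0.0638, 0.0043], [0.1096, 0.0696, 0.0043], [0.1058, 0.0751, 0.0043], [0.1018, 0.0804, 0.0043]]
```

Call:
apply_moves:
  xyz:
    - [0.1215,0.0457,0.004]
    - [0.119,0.052,0.004]
    - [0.116,0.058,0.004]
    - [0.113,0.064,0.004]
    - [0.11,0.07,0.004]
    - [0.106,0.075,0.004]
    - [0.102,0.08,0.004]
    - [0,0,0]
  rot:
    - [0,0,-0.049]
    - [0,0,-0.049]
    - [0,0,-0.049]
    - [0,0,-0.049]
    - [0,0,-0.049]
    - [0,0,-0.049]
    - [0,0,-0.049]
    - [0,0,0]
  hand: [1,1,1,1,1,1,1,1]

```text
clock: 3.15
position: [0.6613, 0.1203, 0.3288]
ee_rot: [-0.001, 0.714, 0.701, -0.001]
contact_force: [-1.4, -0.2, -0.9]
width: 0.0856
gripper_force: 0.0
```

```bash
cat >> h.py <<'E'
def wrist(name):
    from rig import status,get_image
    s=status.get_state();d=get_image("wrist");q=rq(s["ee_rot"]);M=d["tool_from_camera"]
    d["origin"]=s["position"]+q.apply(M[:3,3]);o=(q*R.from_matrix(M[:3,:3])).as_quat();d["orientation"]=np.r_[o[3],o[:3]]
    np.save(f"pics/{name}.npy",d,allow_pickle=True);cv2.imwrite(f"pics/{name}.png",d["pixels"][:,:,::-1]);return d
E
python3 -c "
from h import *
from rig import status
print(status.get_state()['position']);wrist('w1')"
```

```text
[0.66127037 0.12027756 0.32883856]
```

View pics/w1.png

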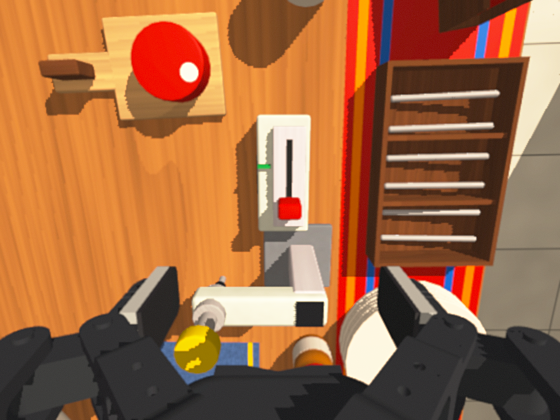

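The wrist view shows: marker (264,167), red grip (289,208), dot (188,72), foot tip (221,283), knob (198,348). I'll extract the sub-pixel centroids.

Run:
```python
from h import *
np.set_printoptions(precision=4,suppress=True)
W=load("w1");im=W["pixels"];hsv=cv2.cvtColor(im,cv2.COLOR_RGB2HSV)
def blob(lo,hi,x0,y0,x1,y1):
    m=cv2.inRange(hsv[y0:y1,x0:x1],lo,hi);n,l,st,c=cv2.connectedComponentsWithStats(m)
    i=1+st[1:,4].argmax();return c[i]+[x0,y0],st[i]+[x0,y0,0,0,0]
g,_=blob((45,80,60),(85,255,255),250,150,285,185);print("marker",g,_,at(W,g,.055))
r,s=blob((0,150,60),(8,255,255),265,190,315,225);print("red",r,s)
m=cv2.inRange(hsv[190:225,270:310],(0,150,60),(8,255,255));v=hsv[190:225,270:310,2]*(m>0);print(v[8:32:2,4:34:2])
d,s=blob((0,0,170),(180,70,255),175,55,205,90);print("dot",d,s,at(W,d,.059))
for p in((258,115),(309,115),(310,230),(259,231)):print("box",at(W,p,.05))
print("foot",at(W,(221,283),.08))
k,s=blob((22,120,60),(34,255,255),165,315,225,375);print("knob",k,s,at(W,k,.22))
```

```text
marker [263.3088 166.    ] [257 164  14   5  68] [0.643  0.1322 0.055 ]
red [288.8539 208.142 ] [278 196  23  24 486]
[[  0   0   0 195 212 212 208 213 212 217 218 219 229   0   0]
 [  0   0   0 187 213 214 217 218 219 219 219 221 225   0   0]
 [  0   0 130 191 218 218 218 220 220 222 223 223 224   0   0]
 [  0   0 146 232 246 245 246 247 247 247 247 247 247 246   0]
 [  0   0 167 241 249 249 249 249 250 250 251 251 251 251   0]
 [  0   0 148 225 244 245 245 246 246 247 248 248 249 247   0]
 [  0   0 154 228 242 242 243 244 244 245 246 247 248 246   0]
 [  0   0 152 225 240 240 241 241 242 243 244 245 245 246   0]
 [  0   0 153 223 238 239 239 239 240 241 241 243 243 245   0]
 [  0   0 151 222 238 238 239 239 240 240 241 241 242 245   0]
 [  0   0   0 190 213 213 215 214 215 217 216 216 218   0   0]
 [  0   0   0   0   0   0   0   0   0   0   0   0   0   0   0]]
dot [188.5856  71.6388] [180  63  18  19 263] [0.5613 0.2416 0.059 ]
box [0.6383 0.1932 0.05  ]
box [0.6999 0.1921 0.05  ]
box [0.7024 0.0453 0.05  ]
box [0.6344 0.045  0.05  ]
foot [ 0.585  -0.0148  0.08  ]
knob [197.1917 348.7896] [ 175  325   46   48 1716] [ 0.5881 -0.0049  0.22  ]
```

```bash
python3 -c "
import cv2,numpy as np
a=cv2.imread('pics/w1.png')
b=cv2.resize(a[100:240,245:325],None,fx=4.2,fy=4.2,interpolation=cv2.INTER_CUBIC)
c=cv2.resize(a[265:405,160:240],None,fx=4.2,fy=4.2,interpolation=cv2.INTER_CUBIC)
cv2.imwrite('pics/w1c.png',np.hstack([b,c]))"
```

```text
(no output)
```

View pics/w1c.png

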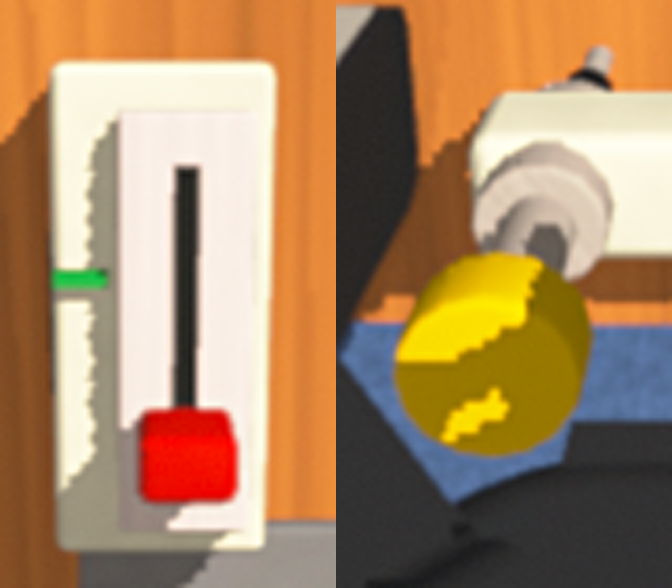

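The crop shows the marker at about (264,166.5) and the grip's top face centred near (289.5,211). The dot is clean and the foot tip is at about (222,277).

Run:
```python
from h import *
from scipy.optimize import least_squares
np.set_printoptions(precision=4,suppress=True)
W,T,S=load("w1"),load("top1"),load("side1")
print("grip",at(W,(289.5,211),.104))
tc=lambda x,y:(170+(x+.5)/4.6-.5,120+(y+.5)/4.6-.5)
sc=lambda x,y:(165+(x+.5)/3.2-.5,160+(y+.5)/3.2-.5)
wa=lambda x,y:(245+(x+.5)/4.2-.5,100+(y+.5)/4.2-.5)
wb=lambda x,y:(160+(x-336+.5)/4.2-.5,265+(y+.5)/4.2-.5)
obs=[(T,(0,0,.225),tc(490,187)),(S,(0,0,.225),sc(260,36)),(S,(0,0,.08),sc(264,157)),(W,(0,0,.08),wb(601,48)),
 (T,(.111,.203,.05),tc(205,92)),(T,(.111,.053,.05),tc(421,93)),(S,(.045,.203,.05),sc(97,335)),(S,(.111,.203,.05),sc(30,297)),
 (W,(.045,.203,.05),wa(52,63)),(W,(.111,.203,.05),wa(275,63)),(W,(.111,.053,.05),wa(266,549)),(W,(.045,.053,.05),wa(57,549))]
def w(p,q):c,s=np.cos(p[2]),np.sin(p[2]);return [p[0]+c*q[0]-s*q[1],p[1]+s*q[0]+c*q[1],q[2]]
f=lambda p:np.concatenate([proj(d,w(p,q))[0]-uv for d,q,uv in obs])
r=least_squares(f,[.585,-.009,0],loss="soft_l1");print(r.x,f(r.x).reshape(-1,2).round(1).tolist())
p=r.x
for n,q in(("marker",at(W,(263.5,166.4),.055)),("grip",at(W,(289.5,211),.104))):
    c,s=np.cos(p[2]),np.sin(p[2]);d=q[:2]-p[:2];print(n,q,c*d[0]+s*d[1],-s*d[0]+c*d[1])
from plan import plan
plan((.6715,.085,.14),np.radians(90)+p[2]);
```

```text
grip [0.6738 0.0871 0.104 ]
[ 0.5869 -0.0075 -0.0187] [[-0.5, -0.3], [-0.6, -0.9], [0.5, -0.4], [-0.6, 1.8], [-0.5, -0.7], [-0.6, -1.4], [-1.9, -1.3], [-2.1, 0.6], [-1.2, -0.8], [0.4, -0.8], [-0.6, 1.0], [-0.3, 1.0]]
marker [0.6433 0.1317 0.055 ] 0.05373542749270816 0.14026263910916453
grip [0.6738 0.0871 0.104 ] 0.08507689894811388 0.09623219359678607
n 5 d [ 0.0112 -0.0339 -0.1894] rot [-0.0005, 0.0001, -0.0002]
[[-0.0224, 0.0082, 0.1263], [-0.0224, 0.0082, 0.1263], [-0.0224, 0.0081, 0.1263], [-0.0224, 0.008, 0.1263], [-0.0224, 0.008, 0.1263]]
```

Call:
apply_moves:
  xyz:
    - [-0.028,0.01,0.1]
    - [-0.028,0.01,0.11]
    - [-0.028,0.01,0.12]
    - [-0.027,0.01,0.12]
    - [0,0,0.12]
    - [0,0,0.1]
    - [0,0,0.1]
    - [0,0,0.05]
  rot:
    - [0,0,0]
    - [0,0,0]
    - [0,0,0]
    - [0,0,0]
    - [0,0,0]
    - [0,0,0]
    - [0,0,0]
    - [0,0,0]
  hand: [0.4,0.4,0.4,0.4,0.4,0.4,0.4,0.4]
  force: 20

```text
clock: 4.2
position: [0.6698, 0.0836, 0.0835]
ee_rot: [-0.001, 0.715, 0.699, -0.001]
contact_force: [-0.5, 0.8, -0.1]
width: 0.0598
gripper_force: 0.0
```

```bash
python3 -c "
from plan import *
s=status.get_state();print(s['position'],s['width'],s['contact_force']);plan((.673,.0865,.08),np.radians(90)-.0187)"
```

```text
[0.66975666 0.08359159 0.08352301] 0.05980248057122734 [-0.51823053  0.83436298 -0.0871624 ]
n 1 d [ 0.0032  0.0029 -0.0035] rot [-0.0029, 0.0007, -0.0034]
[[0.0099, 0.0106, 0.0117]]
```

Call:
apply_moves:
  xyz:
    - [0.01,0.0106,0.01]
    - [0,0,0]
    - [0,0,0]
    - [0,0,0]
    - [0,0,0]
    - [0,0,0]
  rot:
    - [0,0,-0.0034]
    - [0,0,0]
    - [0,0,0]
    - [0,0,0]
    - [0,0,0]
    - [0,0,0]
  hand: [0.4,-1,-1,-1,-1,-1]
  force: 25

```text
clock: 4.95
position: [0.6737, 0.0877, 0.0835]
ee_rot: [-0.0, 0.713, 0.701, -0.0]
contact_force: [-4.8, -0.8, 5.8]
width: 0.0275
gripper_force: 28.2
```

Call:
apply_moves:
  xyz:
    - [0.025,0,0]
    - [0.025,0,0]
    - [0.025,0,0]
    - [0.025,0,0]
    - [0.025,0,0]
    - [0.022,0,0]
    - [0,0,0]
    - [0,0,0]
  rot:
    - [0,0,0]
    - [0,0,0]
    - [0,0,0]
    - [0,0,0]
    - [0,0,0]
    - [0,0,0]
    - [0,0,0]
    - [0,0,0]
  hand: [-1,-1,-1,-1,-1,-1,-1,-1]

```text
clock: 5.95
position: [0.6745, 0.1324, 0.0834]
ee_rot: [-0.001, 0.713, 0.701, -0.0]
contact_force: [-4.3, 1.6, 5.9]
width: 0.027
gripper_force: 28.2
```

Call:
apply_moves:
  xyz:
    - [0,0,0]
    - [0,0,0]
    - [0,0,0]
    - [0,0,-0.05]
    - [0,0,-0.1]
    - [0,0,-0.2]
    - [0,0,-0.2]
    - [0,0,-0.1]
  rot:
    - [0,0,0]
    - [0,0,0]
    - [0,0,0]
    - [0,0,0]
    - [0,0,0]
    - [0,0,0]
    - [0,0,0]
    - [0,0,0]
  hand: [0.4,0.4,0.4,0.4,0.4,0.4,0.4,0.4]

```text
clock: 6.95
position: [0.6769, 0.1318, 0.2828]
ee_rot: [0.003, 0.713, 0.701, 0.003]
contact_force: [0.7, 0.5, 0.7]
width: 0.0597
gripper_force: 0.0
```

Run:
```python
from h import *
W=wrist("w2");hsv=cv2.cvtColor(W["pixels"],cv2.COLOR_RGB2HSV)
T=[]
g=proj(W,[.6433,.1317,.055])[0];r=proj(W,[.6745,.131,.104])[0];print(g,r)
x0,y0=int(r[0])-45,int(r[1])-50
c=cv2.resize(W["pixels"][y0:y0+100,x0-30:x0+100,::-1],None,fx=5,fy=5,interpolation=cv2.INTER_CUBIC);print(x0-30,y0)
cv2.imwrite("pics/w2c.png",c)
```

```text
[246.09651907 182.83284753] [273.69854451 192.28571859]
198 142
```

View pics/w2c.png

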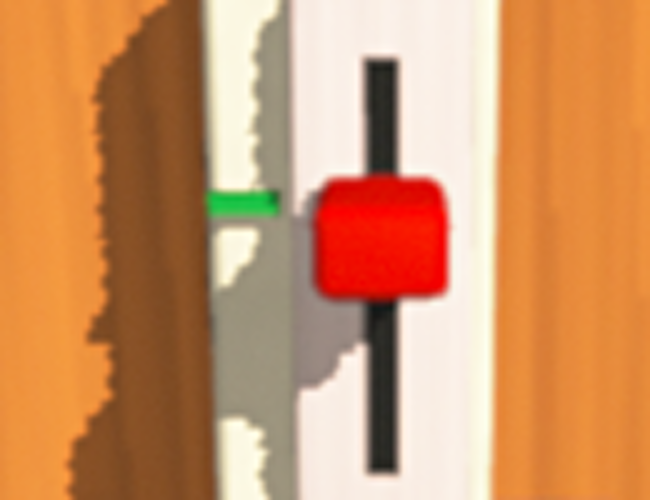

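The crop shows the marker centred at full-image (246.6,182.8), as predicted. The red grip spans rows 178 to 297 of the crop. I'll quantify its y from both edges.

Run:
```python
from h import *
W=load("w2");m=lambda x,y:(198+(x+.5)/5-.5,142+(y+.5)/5-.5)
g=at(W,m(243,204),.055);print("marker",g)
print("from -y top edge",at(W,m(381,298),.102)[1]+.010,"from +y base edge",at(W,m(381,178),.066)[1]-.010, "z.10",at(W,m(381,178),.1)[1]-.01)
m1=cv2.inRange(cv2.cvtColor(W["pixels"],cv2.COLOR_RGB2HSV),(0,150,60),(8,255,255))
v=cv2.cvtColor(W["pixels"],cv2.COLOR_RGB2HSV)[174:206,268:280,2].mean(1);print(v.round(0))
def rows(y):  # predicted rows of edges for grip center y
    return [proj(W,[.6745,y+a,z])[0][1].round(1) for a,z in((.01,.064),(.01,.104),(-.01,.104))]
for y in(.129,.131,.133):print(y,rows(y))
```

```text
marker [0.64343753 0.13219018 0.055     ]
from -y top edge 0.13148266491482263 from +y base edge 0.12940635044427032 z.10 0.1352679712983762
[143. 143. 164. 197. 215. 218. 219. 220. 227. 244. 252. 251. 250. 248.
 247. 246. 245. 244. 244. 243. 242. 241. 240. 240. 239. 236. 209. 163.
 121. 103. 108. 109.]
0.129 [np.float64(177.3), np.float64(184.3), np.float64(204.1)]
0.131 [np.float64(175.4), np.float64(182.2), np.float64(202.2)]
0.133 [np.float64(173.6), np.float64(180.2), np.float64(200.2)]
```

```bash
python3 -c "
from plan import *
plan((.4103,.2476,.22),.029)"
```

```text
n 10 d [-0.2678  0.1156 -0.0661] rot [0.0009, -0.0011, 0.1456]
[[0.037, -0.0902, 0.0209], [0.0229, -0.0948, 0.0209], [0.0082, -0.0971, 0.021], [-0.0066, -0.0972, 0.0211], [-0.0213, -0.0951, 0.0212], [-0.0354, -0.0907, 0.0213], [-0.0488, -0.0843, 0.0215], [-0.061, -0.0759, 0.0216]]
[[-0.0718, -0.0657, 0.0217], [-0.0809, -0.054, 0.0219]]
```

Call:
apply_moves:
  xyz:
    - [0.037,-0.09,0.021]
    - [0.023,-0.095,0.021]
    - [0.008,-0.097,0.021]
    - [-0.0066,-0.097,0.021]
    - [-0.021,-0.095,0.021]
    - [-0.035,-0.091,0.021]
    - [-0.049,-0.084,0.0215]
    - [-0.061,-0.076,0.0215]
  rot:
    - [0.001,-0.001,0.1456]
    - [0.001,-0.001,0.1456]
    - [0.001,-0.001,0.1456]
    - [0.001,-0.001,0.1456]
    - [0.001,-0.001,0.1456]
    - [0.001,-0.001,0.1456]
    - [0.001,-0.001,0.1456]
    - [0.001,-0.001,0.1456]
  hand: [0.4,0.4,0.4,0.4,0.4,0.4,0.4,0.4]

```text
clock: 8.0
position: [0.4599, 0.2246, 0.2274]
ee_rot: [-0.0, 0.987, 0.163, -0.005]
contact_force: [0.5, -0.4, 0.5]
width: 0.0599
gripper_force: 0.0
```

Call:
apply_moves:
  xyz:
    - [-0.072,-0.066,0.022]
    - [-0.081,-0.054,0.022]
    - [0,0,0]
    - [0,0,0]
  rot:
    - [0.001,-0.001,0.1456]
    - [0.001,-0.001,0.1456]
    - [0,0,0]
    - [0,0,0]
  hand: [0.4,0.4,0.4,0.4]

```text
clock: 8.5
position: [0.4079, 0.2476, 0.2151]
ee_rot: [-0.0, 1.0, 0.015, -0.006]
contact_force: [-0.2, 1.1, 0.8]
width: 0.0597
gripper_force: 0.0
```

Run:
```python
from plan import *
plan((.4103,.2476,.022),.029)
W=wrist("w3")
```

```text
n 5 d [ 0.0024  0.     -0.1931] rot [-0.0001, 0.0021, 0.0002]
[[0.003, 0.0001, 0.1287], [0.0028, 0.0001, 0.1287], [0.0025, 0.0001, 0.1287], [0.0022, 0.0, 0.1287], [0.0019, 0.0, 0.1287]]
```

View pics/w3.png

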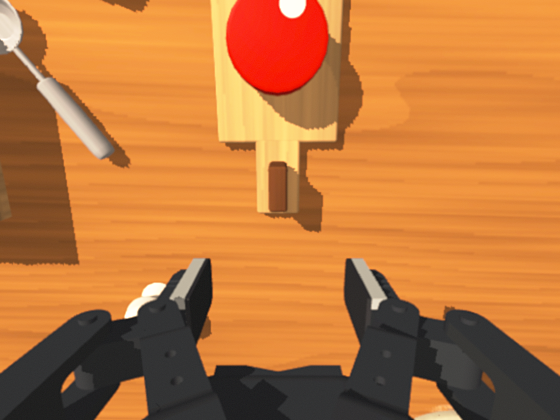

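The wrist view shows the handle at (278,186) between the fingers' line, the tongue centred at (278,178), and the dot at (292,8).

Run:
```python
from plan import *
np.set_printoptions(precision=4,suppress=True)
W=load("w3");hsv=cv2.cvtColor(W["pixels"],cv2.COLOR_RGB2HSV)
m=(cv2.inRange(W["pixels"],(0,0,0),(140,75,50)))[150:225,262:292]
n,l,st,c=cv2.connectedComponentsWithStats(m);i=1+st[1:,4].argmax();print(st[i]+[262,150,0,0,0],c[i]+[262,150])
c=c[i]+[262,150]
print("fin",at(W,c,.054),"tongue corners",at(W,(257.5,212.5),.014),at(W,(298,212.5),.014),"plate",at(W,(219,140),.014),at(W,(336,141),.014))
d=W["pixels"][0:20,280:306].min(2)>150;ys,xs=np.nonzero(d);print(xs.min()+280,xs.max()+280,ys.min(),ys.max(),xs.mean()+280,ys.mean());print("dot",at(W,(xs.mean()+280,ys.mean()),.059))
```

```text
[270 162  18  50 271] [281.7528 187.1956]
fin [0.4138 0.2444 0.054 ] tongue corners [0.3767 0.2687 0.014 ] [0.3781 0.2253 0.014 ] plate [0.4515 0.3083 0.014 ] [0.4541 0.1908 0.014 ]
280 305 0 17 292.172236503856 7.32904884318766
dot [0.5581 0.2412 0.059 ]
```

Call:
apply_moves:
  xyz:
    - [0.003,0,0.11]
    - [0.003,0,0.12]
    - [0.003,0,0.12]
    - [0.002,0,0.12]
    - [0.002,0,0.1]
    - [0,0,0.045]
    - [0,0,0.02]
    - [0,0,0]
  rot:
    - [0,0.002,0]
    - [0,0.002,0]
    - [0,0.002,0]
    - [0,0.002,0]
    - [0,0.002,0]
    - [0,0,0]
    - [0,0,0]
    - [0,0,0]
  hand: [0.4,0.4,0.4,0.4,0.4,0.2,0.2,0.2]

```text
clock: 9.55
position: [0.4099, 0.2477, 0.0242]
ee_rot: [-0.0, 1.0, 0.014, -0.001]
contact_force: [0.4, -0.6, 0.2]
width: 0.0511
gripper_force: 0.0
```

Call:
apply_moves:
  xyz:
    - [0,0,0]
    - [0,0,0]
    - [0,0,0]
    - [0,0,0]
    - [0,0,0]
  rot:
    - [0,0,0]
    - [0,0,0]
    - [0,0,0]
    - [0,0,0]
    - [0,0,0]
  hand: [-1,-1,-1,-1,-1]
  force: 40

```text
clock: 10.18
position: [0.4099, 0.248, 0.0248]
ee_rot: [-0.0, 1.0, 0.014, -0.0]
contact_force: [-0.3, 0.3, 6.0]
width: 0.0173
gripper_force: 40.8
```

Run:
```python
from plan import *
s=status.get_state();print(s['position'],s['ee_rot'],s['contact_force'],s['moment'],s['width'])
```

```text
[0.40985138 0.24804151 0.02477404] [-4.91871486e-04  9.99895841e-01  1.44165634e-02 -4.76841975e-04] [-0.2799136   0.26610574  5.99210183] [0.00763475 0.05179463 0.05005424] 0.017318232693243726
```

Call:
apply_moves:
  xyz:
    - [0.0054,0.03,0]
    - [0.0054,0.06,0]
    - [0.0054,0.09,0]
    - [0.0054,0.1,0]
    - [0.0054,0.1,0]
    - [0.0054,0.1,0]
    - [0.0054,0.1,0]
    - [0.0054,0.1,0]
  rot:
    - [0,0,0]
    - [0,0,0]
    - [0,0,0]
    - [0,0,0]
    - [0,0,0]
    - [0,0,0]
    - [0,0,0]
    - [0,0,0]
  hand: [-1,-1,-1,-1,-1,-1,-1,-1]

```text
clock: 11.18
position: [0.4291, 0.0441, 0.0248]
ee_rot: [-0.001, 1.0, 0.014, 0.0]
contact_force: [0.3, 5.1, 7.1]
width: 0.0174
gripper_force: 40.9
```

Call:
apply_moves:
  xyz:
    - [0.0054,0.08,0]
    - [0.0054,0.05,0]
    - [0.0054,0.0237,0]
    - [0,0,0]
    - [0,0,0]
  rot:
    - [0,0,0]
    - [0,0,0]
    - [0,0,0]
    - [0,0,0]
    - [0,0,0]
  hand: [-1,-1,-1,-1,-1]

```text
clock: 11.8
position: [0.4348, -0.0023, 0.0248]
ee_rot: [0.0, 1.0, 0.014, -0.0]
contact_force: [-0.9, -1.6, 8.6]
width: 0.0176
gripper_force: 41.1
```

Run:
```python
from h import *
from rig import status,get_image
s=status.get_state();print(s['position'],s['ee_rot'],s['contact_force'])
W=wrist("w4");S=get_image("side");np.save("pics/side2.npy",S,allow_pickle=True)
u=proj(S,[.586,-.008,.07])[0].astype(int);v=proj(W,[.586,-.008,.07])[0].astype(int);print(u,v)
def crop(d,c,r,k):
    x,y=max(c[0]-r,0),max(c[1]-r,0);print(x,y);return cv2.resize(d["pixels"][y:y+2*r,x:x+2*r,::-1],(k,k),interpolation=cv2.INTER_CUBIC)
a=crop(S,u,40,400);b=crop(W,v,60,400) if 0<=v[1]<420 else cv2.resize(W["pixels"][:240,160:400,::-1],(400,400))
cv2.imwrite("pics/c4.png",np.hstack([a,b]))
```

```text
[ 0.43483625 -0.00231089  0.02475273] [ 3.13642745e-04  9.99896027e-01  1.44086657e-02 -4.76549219e-04] [-0.90268942 -1.58494263  8.58358926]
[248 210] [ 329 -307]
208 170
```

View pics/c4.png

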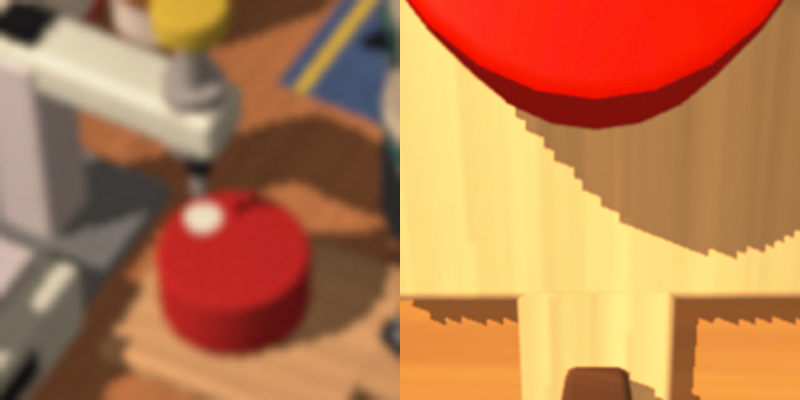

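Side crop: dot at (203,217), foot tip at about (197,194). The foot should be 21 mm above the dot, so I'll compare the two world positions. The wrist crop shows the handle held and the board square to it.

Run:
```python
from h import *
np.set_printoptions(precision=4,suppress=True)
S=load("side2");S1=load("side1");m=lambda x,y:(208+(x+.5)/5-.5,170+(y+.5)/5-.5)
p=S["pixels"][205:220,240:256]
mk=(S["pixels"][:,:,1]>150)&(S["pixels"][:,:,2]>130);k=np.zeros(mk.shape,bool);k[208:219,242:256]=1
ys,xs=np.nonzero(mk&k);print("dot px",xs.mean(),ys.mean(),len(xs));print("dot",at(S,(xs.mean(),ys.mean()),.059),at(S,m(203,217),.059))
print("foot",at(S,m(197,194),.08),at(S1,(165+264.5/3.2-.5,160+157.5/3.2-.5),.08))
for img,y0,y1 in((S["pixels"],196,218),):
    print(img[y0:y1,242:254].sum(2)//3)
print("S1");print(S1["pixels"][196:216,242:254].sum(2)//3)
```

```text
dot px 248.0 213.0 31
dot [ 0.5875 -0.0088  0.059 ] [ 0.5871 -0.009   0.059 ]
foot [ 0.5884 -0.0065  0.08  ] [ 0.5874 -0.0057  0.08  ]
[[179 180 182 187 190 191 184 156 122 101  94  90]
 [175 177 180 181 183 181 171 145 116  99  91  83]
 [165 170 173 176 179 178 168 142 115  98  87  76]
 [141 149 156 163 168 171 166 143 114  94  79  68]
 [109 119 128 136 141 150 152 134 108  85  72  63]
 [ 79  88  94  96  99 109 114 103  87  74  64  62]
 [ 63  66  66  61  58  61  64  62  63  62  61  61]
 [ 58  60  55  45  35  30  30  35  49  57  60  60]
 [ 59  59  57  51  47  38  32  39  50  59  60  60]
 [ 59  60  60  68  76  72  58  52  58  59  59  58]
 [ 60  61  63  78  99  97  79  65  61  59  59  60]
 [ 60  61  62  79 103 107  90  70  63  63  64  66]
 [ 59  60  61  74  96 105  94  80  72  72  73  76]
 [ 58  58  60  72  95 111 109 103  95  87  83  83]
 [ 59  60  69  96 126 146 151 150 139 120  97  86]
 [ 62  69  97 139 174 190 193 192 183 159 121  93]
 [ 70  84 125 174 202 209 212 211 206 186 143 102]
 [ 78  93 137 186 209 215 215 215 212 194 151 106]
 [ 84  94 130 176 202 213 215 213 204 182 142 1
[... 481 characters left out ...]
 58  55  59  61  59  59  60  58  56]
 [ 56  57  53  43  34  27  26  33  46  53  56  58]
 [ 56  57  53  48  43  37  31  36  48  56  57  55]
 [ 56  57  57  63  73  69  55  50  54  56  57  55]
 [ 57  57  60  74  93  92  76  62  58  56  56  57]
 [ 56  57  60  76  98 102  85  66  58  56  56  56]
 [ 57  57  57  71  91  99  84  66  58  55  57  59]
 [ 55  55  56  64  77  86  75  62  58  61  69  72]
 [ 56  56  55  58  65  69  69  68  71  79  90  96]
 [ 56  58  57  62  67  72  77  86  94  99 106 108]
 [ 67  70  72  76  85  91  95 104 109 111 111 110]
 [ 86  93  94  96 101 104 107 111 114 113 112 108]
 [102 106 107 106 106 109 111 113 114 112 109 108]
 [108 110 108 108 109 110 112 113 113 110 108 110]]
```

Call:
apply_moves:
  xyz:
    - [0.0035,-0.0066,0]
    - [0,0,0]
    - [0,0,0]
    - [0,0,0]
    - [0,0,0]
    - [0,0,0]
    - [0,0,-0.03]
    - [0,0,-0.08]
  rot:
    - [0,0,0]
    - [0,0,0]
    - [0,0,0]
    - [0,0,0]
    - [0,0,0]
    - [0,0,0]
    - [0,0,0]
    - [0,0,0]
  hand: [-1,-1,-1,0.2,0.2,0.2,0.2,0.2]

```text
clock: 12.9
position: [0.4342, 0.0003, 0.0566]
ee_rot: [-0.0, 1.0, 0.014, -0.003]
contact_force: [0.9, -0.3, -0.5]
width: 0.0511
gripper_force: 0.0
```

Call:
apply_moves:
  xyz:
    - [0,0,-0.12]
    - [0,0,-0.15]
    - [0,0,-0.15]
    - [0,0,-0.15]
    - [0,0,-0.15]
    - [0,0,-0.1]
    - [0,0,0]
    - [0,0,0]
  rot:
    - [0,0,0]
    - [0,0,0]
    - [0,0,0]
    - [0,0,0]
    - [0,0,0]
    - [0,0,0]
    - [0,0,0]
    - [0,0,0]
  hand: [0.2,0.2,-1,-1,-1,-1,-1,-1]

```text
clock: 13.9
position: [0.4351, 0.0003, 0.302]
ee_rot: [-0.0, 1.0, 0.014, -0.002]
contact_force: [-1.0, 0.2, 0.0]
width: -0.0001
gripper_force: 0.0
```

Run:
```python
from plan import *
from rig import get_image
np.set_printoptions(precision=4,suppress=True)
S=get_image("side");np.save("pics/side3.npy",S,allow_pickle=True)
mk=(S["pixels"][:,:,1]>150)&(S["pixels"][:,:,2]>130);k=np.zeros(mk.shape,bool);k[208:219,242:256]=1
ys,xs=np.nonzero(mk&k);print("dot px",xs.mean(),ys.mean(),len(xs),at(S,(xs.mean(),ys.mean()),.059))
W=wrist("w5");c=proj(W,[.5865,-.008,.225])[0];f=proj(W,[.5865,-.008,.08])[0];h=proj(W,[.437,0,.054])[0];print("knob px",c,"foot",f,h)
print(status.get_state()["position"])
hsv=cv2.cvtColor(W["pixels"],cv2.COLOR_RGB2HSV);m=cv2.inRange(hsv,(22,120,60),(34,255,255));n,l,st,cc=cv2.connectedComponentsWithStats(m);i=1+st[1:,4].argmax();print(st[i],cc[i],at(W,cc[i],.225))
plan((.5865,-.008,.25),.029)
```

```text
dot px 247.74193548387098 213.25806451612902 31 [ 0.5877 -0.0077  0.059 ]
knob px [301.1721 -38.2099] foot [291.211   27.9495] [278.4176 175.8576]
[0.4349 0.0003 0.3013]
[ 231   18   53  177 2641] [253.7758 117.5824] [0.5034 0.0176 0.225 ]
n 4 d [ 0.1516 -0.0083 -0.0513] rot [-0.0002, 0.0014, -0.0001]
[[0.1263, 0.0105, 0.042], [0.1263, 0.0105, 0.0422], [0.1262, 0.0106, 0.0424], [0.1262, 0.0106, 0.0426]]
```

Call:
apply_moves:
  xyz:
    - [0.126,0.0105,0.01]
    - [0.126,0.0105,0.02]
    - [0.126,0.0105,0.04]
    - [0.126,0.0105,0.06]
    - [0,0,0.06]
    - [0,0,0.02]
    - [0,0,0]
  rot:
    - [0,0.0014,0]
    - [0,0.0014,0]
    - [0,0.0014,0]
    - [0,0.0014,0]
    - [0,0,0]
    - [0,0,0]
    - [0,0,0]
  hand: [-1,-1,-1,-1,-1,-1,-1]

```text
clock: 14.88
position: [0.5867, -0.0081, 0.2388]
ee_rot: [-0.0, 1.0, 0.014, 0.0]
contact_force: [0.7, -0.2, -0.2]
width: 0.0
gripper_force: 0.0
```

Call:
apply_moves:
  xyz:
    - [0,0,0.025]
    - [0,0,0.02]
    - [0,0,0.015]
    - [0,0,0.015]
    - [0,0,0.015]
    - [0,0,0.012]
    - [0,0,0]
  rot:
    - [0,0,0]
    - [0,0,0]
    - [0,0,0]
    - [0,0,0]
    - [0,0,0]
    - [0,0,0]
    - [0,0,0]
  hand: [-1,-1,-1,-1,-1,-1,-1]

```text
clock: 15.75
position: [0.5873, -0.0082, 0.2089]
ee_rot: [-0.0, 1.0, 0.014, 0.001]
contact_force: [-1.5, 0.0, 3.4]
width: -0.0
gripper_force: 2.0
```

Call:
apply_moves:
  xyz:
    - [0,0,0.007]
    - [0,0,0.004]
    - [0,0,0.003]
    - [0,0,0]
  rot:
    - [0,0,0]
    - [0,0,0]
    - [0,0,0]
    - [0,0,0]
  hand: [-1,-1,-1,-1]

```text
clock: 16.25
position: [0.5874, -0.0082, 0.2048]
ee_rot: [-0.0, 1.0, 0.014, 0.001]
contact_force: [-3.0, -0.2, 5.0]
width: -0.0002
gripper_force: 2.4
```

Call:
apply_moves:
  xyz:
    - [0,0,0.003]
    - [0,0,0.002]
    - [0,0,0]
  rot:
    - [0,0,0]
    - [0,0,0]
    - [0,0,0]
  hand: [-1,-1,-1]

```text
clock: 16.62
position: [0.5874, -0.0081, 0.204]
ee_rot: [-0.0, 1.0, 0.014, 0.002]
contact_force: [-4.2, 0.5, 8.3]
width: 0.0001
gripper_force: 3.9
```

Call:
apply_moves:
  xyz:
    - [0,0,0.003]
    - [0,0,0]
    - [0,0,0]
    - [0,0,0]
    - [0,0,0]
    - [0,0,0]
  rot:
    - [0,0,0]
    - [0,0,0]
    - [0,0,0]
    - [0,0,0]
    - [0,0,0]
    - [0,0,0]
  hand: [-1,-1,-1,-1,-1,-1]

```text
clock: 17.38
position: [0.5874, -0.0082, 0.204]
ee_rot: [0.0, 1.0, 0.014, 0.002]
contact_force: [-3.9, 0.5, 11.6]
width: -0.0003
gripper_force: 5.7
```

Call:
apply_moves:
  xyz:
    - [0,0,-0.04]
    - [0,0,-0.06]
    - [0,0,-0.1]
    - [0,0,-0.13]
    - [-0.126,-0.009,0]
    - [-0.126,-0.009,0]
    - [-0.126,-0.009,0]
    - [-0.126,-0.009,0]
  rot:
    - [0,0,0]
    - [0,0,0]
    - [0,0,0]
    - [0,0,0]
    - [0,-0.0014,0]
    - [0,-0.0014,0]
    - [0,0,0]
    - [0,0,0]
  hand: [-1,-1,-1,-1,0.2,0.2,0.2,0.2]

```text
clock: 18.38
position: [0.4353, -0.0017, 0.3009]
ee_rot: [-0.0, 1.0, 0.014, 0.0]
contact_force: [-0.2, 0.5, -0.3]
width: 0.0512
gripper_force: 0.0
```

Run:
```python
from plan import *
from rig import get_image
np.set_printoptions(precision=4,suppress=True)
S=get_image("side");np.save("pics/side4.npy",S,allow_pickle=True);S3=load("side3")
a,b=[cv2.cvtColor(x["pixels"],cv2.COLOR_RGB2GRAY).astype(int)[160:300,165:300] for x in (S3,S)]
print("diff",(abs(a-b)>25).sum())
mk=(S["pixels"][:,:,1]>150)&(S["pixels"][:,:,2]>130);k=np.zeros(mk.shape,bool);k[208:219,242:256]=1
ys,xs=np.nonzero(mk&k);print("dot px",xs.mean(),ys.mean(),len(xs))
print(status.get_state()["position"]);plan((.4355,0,.0235),.029)
```

```text
diff 127
dot px 247.71875 213.34375 32
[ 0.4297 -0.001   0.3011]
n 7 d [ 0.0058  0.001  -0.2776] rot [-0.0001, 0.0006, -0.0]
[[0.0034, -0.0003, 0.1322], [0.0033, -0.0003, 0.1322], [0.0032, -0.0003, 0.1322], [0.0031, -0.0004, 0.1322], [0.003, -0.0004, 0.1322], [0.0029, -0.0004, 0.1322], [0.0029, -0.0004, 0.1322]]
```

Call:
apply_moves:
  xyz:
    - [0.0033,0,0.13]
    - [0.0033,0,0.15]
    - [0.0033,0,0.15]
    - [0.003,0,0.15]
    - [0.003,0,0.15]
    - [0.003,0,0.12]
    - [0,0,0.05]
    - [0,0,0.02]
  rot:
    - [0,0.0006,0]
    - [0,0.0006,0]
    - [0,0.0006,0]
    - [0,0.0006,0]
    - [0,0,0]
    - [0,0,0]
    - [0,0,0]
    - [0,0,0]
  hand: [0.2,0.2,0.2,0.2,0.2,0.2,0.2,0.2]

```text
clock: 19.42
position: [0.4419, -0.0014, 0.0241]
ee_rot: [-0.0, 1.0, 0.014, 0.001]
contact_force: [0.1, -0.0, 0.1]
width: 0.051
gripper_force: 0.0
```

Call:
apply_moves:
  xyz:
    - [0,0,0]
    - [0,0,0]
    - [0,0,0]
    - [0,0,0]
    - [0,0,0]
  rot:
    - [0,0,0]
    - [0,0,0]
    - [0,0,0]
    - [0,0,0]
    - [0,0,0]
  hand: [-1,-1,-1,-1,-1]
  force: 40

```text
clock: 20.05
position: [0.4428, -0.0015, 0.026]
ee_rot: [-0.0, 1.0, 0.014, 0.002]
contact_force: [0.1, 0.1, 7.3]
width: 0.0173
gripper_force: 40.0
```

Call:
apply_moves:
  xyz:
    - [-0.0126,0.03,0]
    - [-0.0126,0.06,0]
    - [-0.0126,0.09,0]
    - [-0.0126,0.1,0]
    - [-0.0126,0.1,0]
    - [-0.0126,0.1,0]
    - [-0.0126,0.1,0]
    - [-0.0126,0.1,0]
  rot:
    - [0,0,0]
    - [0,0,0]
    - [0,0,0]
    - [0,0,0]
    - [0,0,0]
    - [0,0,0]
    - [0,0,0]
    - [0,0,0]
  hand: [-1,-1,-1,-1,-1,-1,-1,-1]

```text
clock: 21.05
position: [0.4177, -0.2062, 0.026]
ee_rot: [-0.001, 1.0, 0.014, 0.002]
contact_force: [1.2, 6.1, 9.5]
width: 0.0175
gripper_force: 40.9
```

Call:
apply_moves:
  xyz:
    - [-0.0126,0.09,0]
    - [-0.0126,0.06,0]
    - [-0.0126,0.037,0]
    - [-0.0126,0.02,0]
    - [0,0,0]
    - [0,0,0]
  rot:
    - [0,0,0]
    - [0,0,0]
    - [0,0,0]
    - [0,0,0]
    - [0,0,0]
    - [0,0,0]
  hand: [-1,-1,-1,-1,-1,-1]

```text
clock: 21.8
position: [0.4048, -0.2699, 0.026]
ee_rot: [0.001, 1.0, 0.014, 0.002]
contact_force: [1.0, 0.0, 7.3]
width: 0.0172
gripper_force: 40.3
```

Call:
apply_moves:
  xyz:
    - [0,0,0]
    - [0,0,0]
    - [0,0,0]
    - [0,0,-0.03]
    - [0,0,-0.1]
    - [0,0,-0.15]
    - [0,0,-0.15]
    - [0,0,-0.15]
  rot:
    - [0,0,0]
    - [0,0,0]
    - [0,0,0]
    - [0,0,0]
    - [0,0,0]
    - [0,0,0]
    - [0,0,0]
    - [0,0,0]
  hand: [0.2,0.2,0.2,0.2,0.2,0.2,0.2,0.2]

```text
clock: 22.8
position: [0.4035, -0.2686, 0.2011]
ee_rot: [0.0, 1.0, 0.014, 0.001]
contact_force: [1.0, 0.2, -0.5]
width: 0.0512
gripper_force: 0.0
```

Call:
apply_moves:
  xyz:
    - [-0.05,-0.08,-0.1]
    - [-0.05,-0.15,0]
    - [0,-0.18,0]
    - [0,-0.18,0]
    - [0,-0.18,0]
    - [0,-0.18,0]
    - [0,-0.15,0]
    - [0,0,0]
  rot:
    - [0,0,0]
    - [0,0,0]
    - [0,0,0]
    - [0,0,0]
    - [0,0,0]
    - [0,0,0]
    - [0,0,0]
    - [0,0,0]
  hand: [0.2,0.2,0.2,0.2,0.2,0.2,0.2,0.2]

```text
clock: 23.8
position: [0.3635, 0.0628, 0.2296]
ee_rot: [-0.001, 1.0, 0.017, 0.002]
contact_force: [-0.4, 0.2, -0.2]
width: 0.051
gripper_force: 0.0
```

Run:
```python
from rig import get_image
import numpy as np,cv2
d=get_image("top");np.save("pics/top2.npy",d,allow_pickle=True)
s=get_image("side");np.save("pics/side5.npy",s,allow_pickle=True)
cv2.imwrite("pics/top2c.png",cv2.resize(d["pixels"][105:255,215:415,::-1],None,fx=4,fy=4,interpolation=cv2.INTER_CUBIC))
```

```text
(no output)
```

View pics/top2c.png

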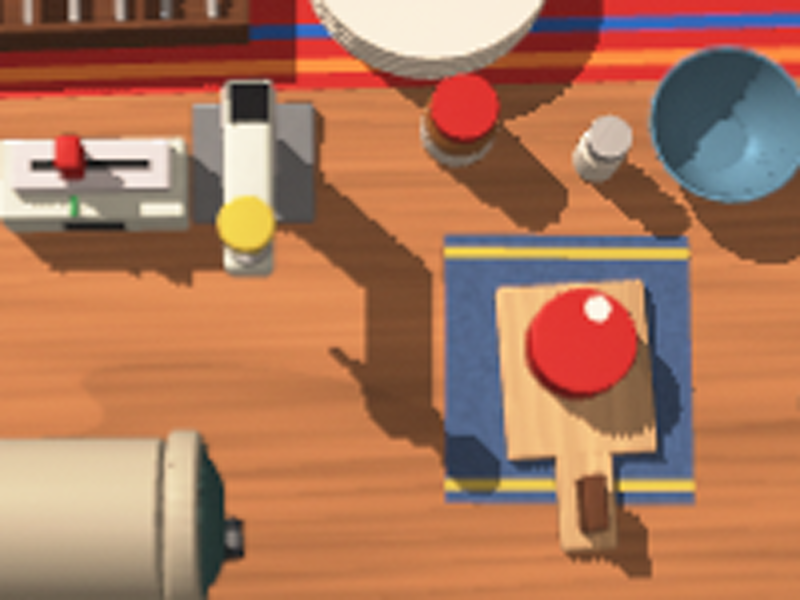

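The crop shows the board on the mat. Plate corners: (497,288), (641,280), (656,452), (511,461). Mat corners: (445,236), (688,236), (694,503), (445,502). The knob is up, the selector is level with the marker and the bystanders are undisturbed.

Run:
```python
from h import *
np.set_printoptions(precision=4,suppress=True)
T=load("top2");m=lambda x,y:(215+(x+.5)/4-.5,105+(y+.5)/4-.5)
b=[at(T,m(*p),.014)[:2] for p in((497,288),(641,280),(656,452),(511,461))]
k=[at(T,m(*p),.001)[:2] for p in((445,236),(688,236),(694,503),(445,502))]
print("board",np.mean(b,0),"mat",np.mean(k,0))
d=at(T,m(597.5,308),.059)[:2];print("dot",d,"origin from dot",d-np.array([.0403,-.0108]))
```

```text
board [ 0.5074 -0.2662] mat [ 0.5108 -0.2619]
dot [ 0.5493 -0.2773] origin from dot [ 0.509  -0.2665]
```

```bash
python3 -c "
from rig import job
print(job.sign_off())"
```

```text
the job is handed in; nothing more can be done
None
```

The job is handed in: selector set level with the green marker, probe pressed onto the white dot and sprung back up, and the board left about 5 mm off the middle of the blue mat, turned about 4° relative to it, at about 24 s of the 72 s allowed. I don't have the verdict; the hand-in returned no score.

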